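Close the lunch box, then hold its outer lid up for the chopsticks

TASK

The lunch box is packed: bring its two open, nested lids down together, gently and without letting them drop, until both are fully shut. Then raise the outer lid alone by its clay-red pull tab to about 60 degrees, with the inner lid staying shut on the food, and finish still holding it there, so that the chopsticks can be laid in the tray on the inner lid. Leave the mug, the sesame jar and the chopsticks where they are.

Things in the scene. Friction and masses are not known exactly. Their poses are not given: they have to be found in the camera images.
- lunchbox: Sage-green lunch box, fixed on the counter (cannot slide), 140 (x) by 210 (y) by 55 mm high, 78 mm with both lids shut. Origin: centre of its underside; +x towards its hinge side (away from the robot, turned up to 0.35 rad), +y towards its left end, z up.
- outer_lid: The outer lid, a bamboo-wood cover 140 by 210 mm with a 14 mm deep skirt, about 150 g, with a clay-red pull tab at its front edge. Origin: middle of the hinge line about which both lids turn, at the back of the box, along the box's y axis (x +76, y 0, z 58 mm in the box frame). Axes turn with the lid; shut: as the box. Its top is then at z = 78 mm over the counter.
- inner_lid: The inner lid, a cream plate 136 by 206 by 4 mm, about 70 g, with a low tray rim on its top and a small cream tab (22 wide, 4 mm thick, 17 mm past the box front when shut, 55 mm to the -y side of the middle). Origin and axes: as those of the outer lid, turning with this lid.
- outer_hinge (a joint): Angle (rad) of the outer lid: 0 shut, 1.57 upright, end stop at 1.85 (leaning back). Starts at 1.66 to 1.78. Nearly free hinge: the lid stays near upright, but falls shut from below about 1.4 unless held. Shut, its skirt is flush with the box walls, its front face at x = -70 mm in the box frame.
- inner_hinge (a joint): Angle (rad) of the inner lid: 0 shut on the box, 1.57 upright. Snug hinge (0.07 N m): it stays at any angle. It nests under the outer lid, at the start 0.01 to 0.18 rad in front of it; the outer lid, coming down, pushes it shut through two pads. The two are not fastened together: the outer lid lifts off freely.
- outer_tab (a point): Grip point of the outer lid's pull tab, which sticks out of the lid's front face in its plane: 28 wide (y), 33 long (x), 9 mm thick. The point: mid width and thickness, 24 mm out from the front face; in the outer lid's frame x -170, y +30, z +8 mm. Pinched across its width (fingers closing along y) it pivots between the pads as the lid swings, so the tool can keep pointing down.
- mug: Terracotta mug, 84 mm across, 88 mm high, handle at its +y; loose on the counter. Origin: centre of its underside.
- sesame_jar: Jar of black sesame, 54 mm across, 75 mm high, wooden cap; loose on the counter. Origin: centre of its underside.
- chopsticks: Pair of short bamboo chopsticks in a paper band, lying flat, 180 (x) by 24 (y) by 9 mm; loose on the counter. Origin: centre of the underside.
There are look-alikes about, which are no part of the job. Several things look just like the mug: the one meant starts farthest to the robot's left. Of the things that look like the sesame_jar, the larger one is meant.

How it is judged:
On the way, in this order (a step that is already met when the one before it is completed fails the run):
1. both lids are fully shut (each within 0.04 rad, about 6 mm at the front edge) (value of joint each of outer_hinge, inner_hinge below 0.04 rad), for 0.2 s.
2. the outer lid is lifted by the fingers, alone: above 0.3 rad with the inner lid shut (value of joint outer_hinge above 0.3 rad and value of joint inner_hinge below 0.04 rad and contact force between the fingers and outer_lid above 0.5 N), for 0.2 s.
At the end, for the whole second after the job is handed in: The outer lid is held still by the fingers at 0.8 to 1.3 rad (about 46 to 74 degrees), the inner lid is shut (under 0.04 rad), and the mug, jar and chopsticks are within 30 mm of where they stood, mug and jar upright (value of joint outer_hinge between 0.8 and 1.3 rad and value of joint inner_hinge below 0.04 rad and velocity of joint outer_hinge between -0.1 and 0.1 rad/s and contact force between the fingers and outer_lid above 0.5 N and distance of each of mug, sesame_jar, chopsticks from where it was at the start of the episode below 0.03 m and angle between each of mug, sesame_jar's own z axis and vertical below 0.2 rad); the arm keeps its last pose, push and grip.
It fails at once if a lid is dropped or slammed: it closes faster than 3 rad/s (as when let fall from more than about 15 mm) (velocity of joint any of outer_hinge, inner_hinge below -3 rad/s).
It fails at once if the lids are parted by more than 0.35 rad while the inner lid is still up (angle between the z axis of outer_lid and the z axis of inner_lid, either way round above 0.35 rad and value of joint inner_hinge above 0.15 rad).
It fails at once if the inner lid, on its way down or shut, is raised again (velocity of joint inner_hinge above 0.3 rad/s and value of joint inner_hinge between 0.08 and 1.3 rad).
It fails at once if the mug, the jar or the chopsticks are pushed more than 30 mm or knocked over (not (distance of each of mug, sesame_jar, chopsticks from where it was at the start of the episode below 0.03 m and angle between each of mug, sesame_jar's own z axis and vertical below 0.2 rad)).
It also fails if it takes over 48 s, if anything falls off the work surface, if the arm or the gripper's body presses on something with over 40 N, if the wrist force passes 120 N, or if a joint passes its speed limit or range.

ROBOT

A 6-joint arm with a two-finger parallel gripper is mounted at the origin on the work surface. World frame = base frame: x ahead of the robot, y to its left, z up, the work surface at z = 0. Lengths are in m, angles in rad, forces in N, time in s.
With the tool pointing down it reaches from about 0.375 to 0.9 m from the base axis. Payload 3.1 kg.
Tool frame: the origin (TCP) lies at the very end of the fingers, on their centre line; the grasp point (between the pads) lies 19 mm behind it; z points along the fingers, y is the line along which they close (so a half turn about z gives the same grasp; the last joint's range is limited). The gripper opens to 85 mm and grips with 20 to 120 N. Pads are 22 mm wide; open, the fingers measure 114 mm over their backs; the gripper's body (76 mm by 85 mm) begins 54 mm behind the grasp point. The pads swing forward as they close: fully open they stand 13 mm farther back than shut.
Start: joints at [-1.359, 0.527, 1.433, -0, 1.181, -0.178], TCP at [0.238, -0.578, 0.231] pointing down, gripper open.
Joint ranges: [-3.08, 3.08], [-0.75, 2.2], [0.22, 2.44], [-1.43, 4.57], [0, 2.65], [-2.85, 2.85]. Speed limits (rad/s): [2.79, 2.79, 3.14, 3.14, 3.14, 3.14].

INTERFACE

Orientations are given as a unit quaternion [x, y, z, w].
In Python, from station import sense, snapshot, camera_params, sign_off gives the robot as it stands.
- The arm moves only by the shell command python3 -m handwheel 'ROWS' [OPENING] [FORCE]. ROWS is JSON, a list that holds one entry, the list of rows, each a list of 4 numbers: the shift along the tool's x, y, z in units of 25 mm (1.0 is 25 mm), then the turn about the tool's z in units of 6 degrees (1.0 is 6 degrees). A call has 1 to 20 rows; each row shifts and turns the commanded pose from where the row before left it, along the tool's axes as they then stand; what a row does not reach is not made up. A row lasts 1/8 s, in which the tool goes at most 62.5 mm and 10.7 degrees, less where a joint would pass 70% of its speed; a pose out of reach is approached as far as the arm can. A call is refused whole if a number of a shift passes 1 or a number of a turn 1, either way. A call with a gripper value outside its range is refused whole. OPENING is the finger opening in mm, from 0 to 85.4, set as the call begins (- or left out, the last holds). The fingers move at their own pace and stop on an object; FORCE is the grip in N (left out, the last holds). Time passes only in rows, so rows that do not move let the fingers close. It gives the time, the measured TCP pose, the force, the opening and the grip force at its end, in the units of the state.
- sense(): the state, without advancing time (a new reading comes with each control period).
- snapshot(name): name is "scene" or "top" or "wrist"; returns (picture, depth): 384x512x3 uint8, red, green, blue; 384x512 float32, m along the optical axis (not along the pixel's ray), 0 where there is no reading.
- camera_params(name): a dict with "mtx" (3x3 intrinsics, pixels), "extrinsics" (4x4, takes a point from camera to world coordinates); the wrist camera has in their place "hand_eye" (4x4, takes a point from camera to tool coordinates, whose origin is the TCP and whose axes are the flange's). Camera axes: x right, y up, looking along -z (the intrinsics and any distortion apply to the point x, -y, -z); pixel columns grow to the right and rows downward; lengths in m; the calibration is good to about 2 mm. A picture is of the moment at which its call begins: read the wrist's pose just before it. camera_params takes no time and is no camera call.
- sign_off(): hands the job in; it is judged then, once.
The state is a dict: "t": time; "q": joint angles; "qd": joint speeds; "tau": joint torques, N m; "tcp_pos": TCP position; "tool_rot": TCP orientation; "force": force on the tool from outside, world axes, zero at the start; "ft_torque": the same for the moment, N m; "finger_gap": opening from 0.0 (shut) to 1.0 (fully open); "gripper_force": force on a finger pad.
Only numpy, scipy, OpenCV 4.12 (cv2) and the standard library are available. Lean on these libraries where they do the work, as an engineer would, in place of code of your own. Each camera call takes 0.05 s, during which the arm holds its last target. There are 200 camera calls.

## Working session

There is one attempt and no reset: what is moved stays moved. The work goes in short steps, Python scripts to look and compute and a shell command to move; the robot and the scene stay as the last step left them, time stands still between calls to the robot, and variables do not carry over. Pictures are saved under pics/ and viewed, at most 10 in all, crops included, and the job is handed in when it is done.

```bash
mkdir -p pics; ls
cat > h.py <<'E'
import numpy as np,cv2
from station import sense,snapshot,camera_params
def world(name,d,st=None):
    p=camera_params(name);K=np.array(p["mtx"])
    v,u=np.mgrid[:384,:512]
    P=np.stack([(u-K[0,2])/K[0,0]*d,-(v-K[1,2])/K[1,1]*d,-d],-1)
    E=np.array(p["extrinsics"])
    return P@E[:3,:3].T+E[:3,3]
E
python3 - <<'E'
from h import *
s=sense();print({k:np.round(v,3).tolist() for k,v in s.items()})
ims=[]
for n in("scene","top"):
    im,d=snapshot(n);np.savez(f"{n}0.npz",im=im,d=d);ims.append(im)
    p=camera_params(n);print(n,[k for k in p],np.round(p.get("extrinsics"),3).tolist(),np.round(p["mtx"],1).tolist(),(d>0).mean())
print(camera_params("wrist"))
cv2.imwrite("pics/a.png",cv2.resize(np.vstack(ims)[...,::-1],(448*1,600*1) if 0 else (400,600)))
for n,i in zip("st",ims): cv2.imwrite(f"pics/{n}0.png",i[...,::-1])
E
```

```text
pics
{'t': 0.0, 'q': [-1.359, 0.528, 1.434, -0.0, 1.181, -0.179], 'qd': [0.001, -0.0, -0.001, 0.002, 0.002, -0.001], 'tau': [0.001, -44.235, -17.802, -0.0, 0.008, -0.0], 'tcp_pos': [0.237, -0.577, 0.23], 'tool_rot': [0.981, 0.194, -0.0, -0.001], 'force': [-0.059, 0.078, 0.581], 'ft_torque': [0.021, -0.015, 0.042], 'gripper_force': 0.0, 'finger_gap': 0.998}
scene ['mtx', 'extrinsics'] [[0.765, -0.514, 0.388, 0.947], [0.644, 0.612, -0.46, -0.505], [-0.001, 0.601, 0.799, 0.87], [0.0, 0.0, 0.0, 1.0]] [[459.4, 0.0, 256.3], [0.0, 459.4, 187.7], [0.0, 0.0, 1.0]] 0.9960123697916666
top ['mtx', 'extrinsics'] [[-0.022, 0.994, -0.103, 0.465], [-1.0, -0.024, -0.011, -0.073], [-0.014, 0.103, 0.995, 1.08], [0.0, 0.0, 0.0, 1.0]] [[478.1, 0.0, 260.7], [0.0, 478.1, 185.7], [0.0, 0.0, 1.0]] 0.9955800374348959
{'mtx': array([[279.91970394,   0.        , 252.19687128],
       [  0.        , 279.91970394, 187.53716482],
       [  0.        ,   0.        ,   1.        ]]), 'hand_eye': array([[-2.06669255e-04,  9.59526531e-01,  2.81618171e-01,
         7.13220925e-02],
       [ 9.99999538e-01,  4.62577794e-04, -8.42227282e-04,
         5.55554187e-04],
       [-9.38409734e-04,  2.81617867e-01, -9.59526183e-01,
        -1.42011758e-01],
       [ 0.00000000e+00,  0.00000000e+00,  0.00000000e+00,
         1.00000000e+00]])}
```

View pics/s0.png

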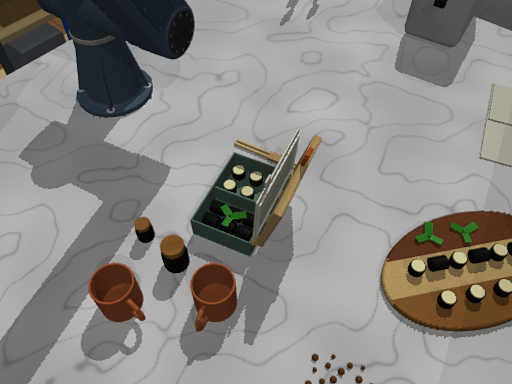

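View pics/t0.png

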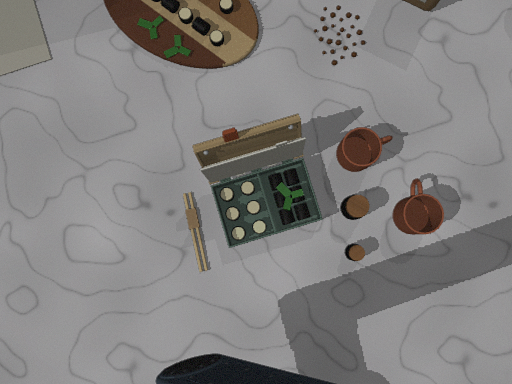

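```bash
cat > m.py <<'E'
from h import *
def ray(n,uv):
    p=camera_params(n);K=np.array(p["mtx"]);E=np.array(p["extrinsics"])
    r=E[:3,:3]@np.array([(uv[0]-K[0,2])/K[0,0],-(uv[1]-K[1,2])/K[1,1],-1]);return E[:3,3],r/np.linalg.norm(r)
def onz(n,uv,z):
    o,r=ray(n,uv);return o+r*(z-o[2])/r[2]
D={n:np.load(n+"0.npz") for n in("scene","top")}
roi={"scene":(290,125,330,180),"top":(215,120,245,145)}
c={}
for n in D:
    im,d=D[n]["im"],D[n]["d"];hsv=cv2.cvtColor(im,cv2.COLOR_RGB2HSV);W=world(n,d)
    x0,y0,x1,y1=roi[n];m=np.zeros(d.shape,bool)
    m[y0:y1,x0:x1]=True
    m&=((hsv[...,0]<10)|(hsv[...,0]>172))&(hsv[...,1]>130)
    v,u=np.nonzero(m);c[n]=(u.mean(),v.mean())
    P=W[m];print(n,"tab",m.sum(),np.round(c[n],1),np.round(np.median(P,0),3),np.round(np.percentile(P,3,axis=0),3),np.round(np.percentile(P,97,axis=0),3))
    # box green
    g=(hsv[...,0]>60)&(hsv[...,0]<100)&(hsv[...,1]>50)
    if n=="top": g[:140]=0
    g=g.astype(np.uint8);k,l,s,ce=cv2.connectedComponentsWithStats(g);i=1+s[1:,4].argmax()
    print("green",s[i]);G=W[(l==i)]
    r=G[(G[:,2]>.050)&(G[:,2]<.061)];R=cv2.minAreaRect((r[:,:2]*1000).astype(np.float32));print("rim",len(r),R,np.round(np.median(r,0),3))
    vm,um=np.nonzero(l==i)
    for nm,w in(("cream",((hsv[...,1]<45)&(hsv[...,2]>120))),("bamboo",(hsv[...,0]>10)&(hsv[...,0]<25)&(hsv[...,1]>60))):
        q=W[w&(W[...,2]>.09)&(W[...,0]>.4)&(W[...,0]<.75)&(W[...,1]>-.25)&(W[...,1]<.15)]
        if len(q)<30: print(nm,len(q));continue
        for _ in range(4):
            ct=np.median(q,0);U,S,V=np.linalg.svd(q-q.mean(0),full_matrices=False);q=q[abs((q-q.mean(0))@V[2])<.006]
        print(nm,len(q),q.mean(0).round(3),"n",V[2].round(3),"max z",q[:,2].max().round(3))
(o1,r1),(o2,r2)=[ray(n,c[n]) for n in c]
A=np.stack([r1,-r2],1);t=np.linalg.lstsq(A,o2-o1,rcond=None)[0];print("tri",o1+r1*t[0],o2+r2*t[1])
cr=[D["scene"]["im"][110:270,180:340],D["top"]["im"][100:260,180:340]]
cv2.imwrite("pics/crop.png",np.hstack([cv2.resize(x,(400,400)) for x in cr])[...,::-1])
E
python3 m.py
```

```text
scene tab 4 [303.8 162.2] [ 0.656 -0.02   0.207] [ 0.653 -0.022  0.202] [ 0.657 -0.019  0.215]
green [ 191  153   84  103 2805]
rim 354 ((536.4039916992188, -71.62340545654297), (139.0641326904297, 210.33621215820312), 15.838629722595215) [ 0.507 -0.153  0.054]
cream 332 [ 0.62  -0.05   0.197] n [-0.953 -0.268 -0.14 ] max z 0.222
bamboo 686 [ 0.663 -0.072  0.18 ] n [ 0.912  0.266 -0.312] max z 0.229
top tab 122 [229.8 134.4] [ 0.65  -0.008  0.221] [ 0.643 -0.021  0.201] [0.658 0.003 0.231]
green [295 159  19  34  88]
rim 45 ((592.1407470703125, -161.58131408691406), (76.82691955566406, 13.54130744934082), 24.94407844543457) [ 0.594 -0.162  0.054]
cream 828 [ 0.498 -0.065  0.891] n [-0.946 -0.273 -0.173] max z 1.08
bamboo 646 [ 0.652 -0.042  0.152] n [-0.959 -0.269  0.093] max z 0.196
tri [ 0.65020274 -0.01186118  0.19594592] [ 0.65501372 -0.00706218  0.19733865]
```

View pics/crop.png

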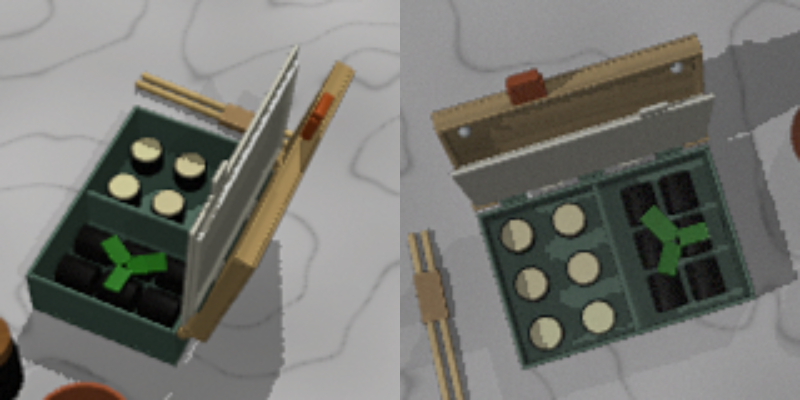

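Top view: the outer lid's tab is at (230,134), at the box's left end. The clay-red look-alikes are the mugs at (358,149) and (418,213). The mug meant is (358,149), farthest left. The jars are at (355,206), the larger and so the one meant, and (355,252). The chopsticks are at (197,232). The crop confirms the red block on the bamboo lid's top edge, with the inner lid in front of it. I'll move above it with the yaw aligned.

```bash
python3 -m handwheel '[[[0,0,-1,1],[0,0,-1,0.1],[0,0,-1,0],[0,0,-1,0],[1,-0.8,0,0],[1,-0.8,0,0],[1,-0.8,0,0],[1,-0.8,0,0],[1,-0.8,0,0],[1,-0.8,0,0],[1,-0.8,0,0],[1,-0.8,0,0],[1,-0.8,0,0],[1,-0.8,0,0],[1,-0.8,0,0],[1,-0.8,0,0],[1,-0.8,0,0],[1,-0.8,0,0],[1,-0.8,0,0],[1,-0.8,0,0]]]' 60; python3 -m handwheel '[[[1,-0.8,0,0],[1,-0.8,0,0],[1,-0.8,0,0],[0,-0.8,0,0],[0,-0.8,0,0],[0,0,0,0],[0,0,0,0]]]'
cat > w.py <<'E'
import sys
from h import *
from scipy.spatial.transform import Rotation as R
s=sense();im,d=snapshot("wrist");p=camera_params("wrist");K=p["mtx"]
v,u=np.mgrid[:384,:512]
P=np.stack([(u-K[0,2])/K[0,0]*d,-(v-K[1,2])/K[1,1]*d,-d],-1)
H=p["hand_eye"];T=P@H[:3,:3].T+H[:3,3]
Rm=R.from_quat(s["tool_rot"]).as_matrix();W=T@Rm.T+s["tcp_pos"]
hsv=cv2.cvtColor(im,cv2.COLOR_RGB2HSV)
m=((hsv[...,0]<12)|(hsv[...,0]>170))&(hsv[...,1]>110)&(W[...,2]>.05)&(W[...,1]>-.12)&(d>0)
print("t",s["t"],"tcp",np.round(s["tcp_pos"],4),"yaw",np.arctan2(Rm[1,0],Rm[0,0]),"F",np.round(s["force"],1),s["finger_gap"])
yaw=.278;B=np.array([[np.cos(yaw),np.sin(yaw)],[-np.sin(yaw),np.cos(yaw)]])
def box(X):
    X=np.atleast_2d(X);return np.c_[(X[:,:2]-[.5364,-.0716])@B.T,X[:,2]]*1000
print("tcp box",box(s["tcp_pos"]).round(1))
if m.any():
    vv,uu=np.nonzero(m);print("tab px",m.sum(),uu.min(),uu.max(),vv.min(),vv.max());b=box(W[m])
    print("tab box med,3,97",np.median(b,0).round(1),np.percentile(b,[3,97],axis=0).round(1).tolist(),"tool",np.median(T[m],0).round(4))
np.savez("w.npz",W=W,im=im)
cv2.imwrite(f"pics/{sys.argv[1]}.png",im[...,::-1])
E
python3 w.py w1
```

```text
t: 2.6
tcp_pos: [0.536, -0.1605, 0.3308]
tool_rot: [0.991, 0.137, -0.0, -0.0]
force: [-0.1, 0.2, -0.3]
finger_gap: 0.706
gripper_force: 0.0
t: 3.48
tcp_pos: [0.5805, -0.0456, 0.3316]
tool_rot: [0.991, 0.137, 0.0, 0.0]
force: [0.7, 0.7, 0.1]
finger_gap: 0.7
gripper_force: 0.0
t 3.475 tcp [ 0.5805 -0.0456  0.3316] yaw 0.27421183479676503 F [0.7 0.7 0.1] 0.6995662519908019
tcp box [[ 49.6  12.9 331.6]]
tab px 597 218 249 87 106
tab box med,3,97 [128.6  27.4 225.1] [[120.6, 15.3, 200.8], [135.7, 40.1, 228.6]] tool [ 0.0789 -0.0149  0.1066]
```

View pics/w1.png

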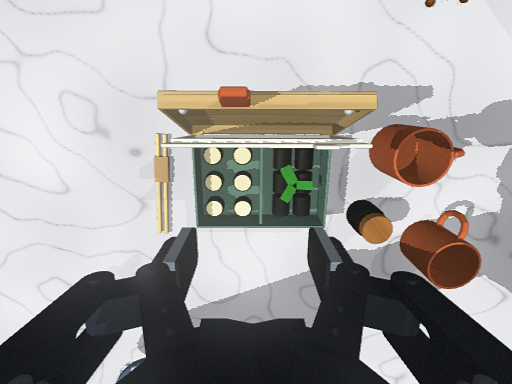

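The wrist view shows the tab at about (234,96), the inner lid's edge at row 142 and the box rim below it. I'll refine the tab end face and the rim from this same picture.

Run:
```python
from h import *
z=np.load("w.npz");W,im=z["W"],z["im"];hsv=cv2.cvtColor(im,cv2.COLOR_RGB2HSV)
yaw=.278;B=np.array([[np.cos(yaw),np.sin(yaw)],[-np.sin(yaw),np.cos(yaw)]])
X=np.dstack([(W[...,:2]-[.5364,-.0716])@B.T,W[...,2]])*1000
m=((hsv[...,0]<12)|(hsv[...,0]>170))&(hsv[...,1]>110)&(X[...,2]>215)&(X[...,1]>0)&(X[...,1]<60)
print(np.percentile(X[m],[2,25,50,75,98],axis=0).round(1))
for c in (225,230,240): print(c,[(r,X[r,c].round(0).tolist(),hsv[r,c].tolist()) for r in range(86,148,3)])
g=(hsv[...,0]>60)&(hsv[...,0]<100)&(hsv[...,1]>50)&(abs(X[...,2]-55)<5)&(abs(X[...,0])<120)&(abs(X[...,1])<150)
print(g.sum(),np.percentile(X[g],[.5,99.5],axis=0).round(1),cv2.minAreaRect(X[g][:,:2].astype(np.float32)))
```

```text
[[120.9  12.2 215.6]
 [126.4  19.3 222.5]
 [129.5  26.  226.7]
 [132.6  33.1 227.8]
 [135.8  40.2 473.7]]
225 [(86, [151.0, 55.0, -1.0], [11, 44, 170]), (89, [134.0, 34.0, 227.0], [9, 177, 206]), (92, [132.0, 35.0, 225.0], [9, 176, 213]), (95, [129.0, 34.0, 228.0], [9, 178, 203]), (98, [127.0, 35.0, 224.0], [8, 149, 128]), (101, [125.0, 36.0, 215.0], [8, 146, 131]), (104, [122.0, 36.0, 208.0], [9, 146, 126]), (107, [120.0, 37.0, 198.0], [20, 101, 194]), (110, [116.0, 43.0, 139.0], [19, 96, 125]), (113, [112.0, 44.0, 127.0], [19, 95, 123]), (116, [108.0, 46.0, 113.0], [19, 101, 134]), (119, [104.0, 47.0, 99.0], [19, 97, 132]), (122, [99.0, 49.0, 81.0], [20, 94, 128]), (125, [94.0, 51.0, 62.0], [20, 109, 195]), (128, [90.0, 51.0, 63.0], [20, 109, 208]), (131, [86.0, 51.0, 66.0], [20, 104, 147]), (134, [75.0, 57.0, -2.0], [103, 8, 222]), (137, [79.0, 50.0, 79.0], [30, 17, 161]), (140, [88.0, 39.0, 192.0], [34, 8, 250]), (143, [86.0, 38.0, 200.0], [27, 26, 109]), (146, [83.0, 38.0, 202.0], [30, 9, 251])]
230 [(86, [151.0, 47.0, -1.0], [10, 41, 170]), (89, [134.0, 30.0, 226.0], [9, 174, 2
[... 1189 characters left out ...]
 26.0, 140.0], [20, 95, 123]), (113, [112.0, 26.0, 126.0], [18, 95, 124]), (116, [108.0, 27.0, 113.0], [19, 101, 131]), (119, [104.0, 28.0, 98.0], [19, 98, 128]), (122, [99.0, 28.0, 82.0], [20, 99, 124]), (125, [94.0, 29.0, 65.0], [19, 108, 175]), (128, [90.0, 29.0, 65.0], [20, 100, 138]), (131, [86.0, 29.0, 66.0], [18, 100, 148]), (134, [75.0, 32.0, -1.0], [109, 12, 177]), (137, [79.0, 29.0, 79.0], [26, 20, 179]), (140, [88.0, 24.0, 190.0], [34, 8, 250]), (143, [86.0, 24.0, 198.0], [27, 24, 105]), (146, [83.0, 24.0, 202.0], [34, 8, 247])]
442 [[ -69.8 -105.5   50.1]
 [  56.4  102.2   56.1]] ((-5.642967224121094, -1.4836273193359375), (208.2250518798828, 128.053466796875), 88.94608306884766)
```

The tab's end face is at box (131, 27, 227). That puts the outer lid at about 1.83 rad and the inner at about 1.65. I'll descend over the tab.

```bash
python3 -m handwheel '[[[0.8,-0.3,0,0],[0.8,-0.26,0,0],[0.8,0,0,0],[0.74,0,0,0],[0,0,0.9,0],[0,0,0.9,0],[0,0,0.9,0],[0,0,0.8,0],[0,0,0.6,0],[0,0,0.5,0],[0,0,0.25,0],[0,0,0.25,0],[0,0,0,0],[0,0,0,0]]]' 60; python3 w.py w2
```

```text
t: 5.28
tcp_pos: [0.6529, -0.0102, 0.2044]
tool_rot: [0.991, 0.137, 0.001, 0.0]
force: [-0.2, -0.9, -0.1]
finger_gap: 0.699
gripper_force: 0.0
t 5.275 tcp [ 0.6529 -0.0102  0.2044] yaw 0.2747095562775352 F [-0.2 -0.9 -0.1] 0.6986375356697673
tcp box [[128.9  27.  204.4]]
tab px 1456 222 511 233 379
tab box med,3,97 [133.2  27.5 226.2] [[128.6, 14.9, 201.4], [136.9, 40.4, 228.7]] tool [ 0.0043 -0.0005 -0.0218]
```

View pics/w2.png

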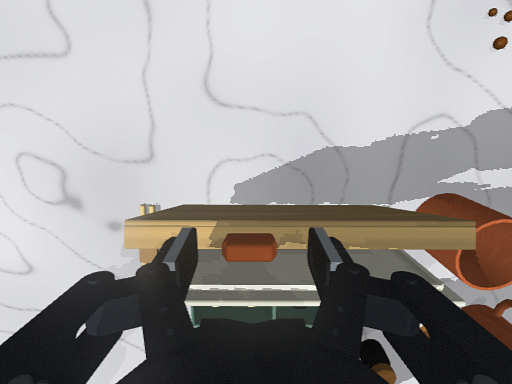

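The tab is at (250,247), centred between the pads, with about 4 mm of x offset. I'll nudge over and close.

```bash
python3 -m handwheel '[[[0.12,0,0,0],[0,0,0,0],[0,0,0,0],[0,0,0,0],[0,0,0,0],[0,0,0,0],[0,0,0,0],[0,0,0,0]]]' 10 35
python3 - <<'E'
import numpy as np
# arc plan: grasp point in hinge frame, from current theta
th=np.r_[1.83,np.arange(1.75,-.01,-.1),0]
x=76-170*np.cos(th)+8*np.sin(th); z=58+170*np.sin(th)+8*np.cos(th)
print(np.c_[th,x,z].round(1)[:1]); print(np.c_[th[1:],x[1:],z[1:],np.diff(x)/25,-np.diff(z)/25].round(2))
E
```

```text
t: 6.32
tcp_pos: [0.6557, -0.0079, 0.2045]
tool_rot: [0.991, 0.137, 0.001, -0.001]
force: [0.1, 5.6, 3.9]
finger_gap: 0.316
gripper_force: 35.1
[[  1.8 127.3 220.3]]
[[ 1.7500e+00  1.1417e+02  2.2385e+02 -5.3000e-01 -1.4000e-01]
 [ 1.6500e+00  9.7430e+01  2.2683e+02 -6.7000e-01 -1.2000e-01]
 [ 1.5500e+00  8.0460e+01  2.2813e+02 -6.8000e-01 -5.0000e-02]
 [ 1.4500e+00  6.3460e+01  2.2773e+02 -6.8000e-01  2.0000e-02]
 [ 1.3500e+00  4.6570e+01  2.2563e+02 -6.8000e-01  8.0000e-02]
 [ 1.2500e+00  2.9990e+01  2.2185e+02 -6.6000e-01  1.5000e-01]
 [ 1.1500e+00  1.3860e+01  2.1644e+02 -6.5000e-01  2.2000e-01]
 [ 1.0500e+00 -1.6500e+00  2.0944e+02 -6.2000e-01  2.8000e-01]
 [ 9.5000e-01 -1.6380e+01  2.0093e+02 -5.9000e-01  3.4000e-01]
 [ 8.5000e-01 -3.0190e+01  1.9100e+02 -5.5000e-01  4.0000e-01]
 [ 7.5000e-01 -4.2930e+01  1.7973e+02 -5.1000e-01  4.5000e-01]
 [ 6.5000e-01 -5.4490e+01  1.6725e+02 -4.6000e-01  5.0000e-01]
 [ 5.5000e-01 -6.4750e+01  1.5368e+02 -4.1000e-01  5.4000e-01]
 [ 4.5000e-01 -7.3600e+01  1.3915e+02 -3.5000e-01  5.8000e-01]
 [ 3.5000e-01 -8.0950e+01  1.2381e+02 -2.9000e-01  6.1000e-01]
 [ 2.5000e-01 -8.6740e+01  1.0781e+02 -2.3000e-01  6.4000e-01]
 [ 1.5000e-01 -9.0900e+01  9.1310e+01 -1.7000e-01  6.6000e-01]
 [ 5.0000e-02 -9.3390e+01  7.4490e+01 -1.0000e-01  6.7000e-01]
 [ 0.0000e+00 -9.4000e+01  6.6000e+01 -2.0000e-02  3.4000e-01]]
```

```bash
python3 -m handwheel '[[[-0.1,0,-0.03,0],[-0.27,0,-0.07,0],[-0.26,0,-0.07,0],[-0.34,0,-0.06,0],[-0.34,0,-0.06,0],[-0.34,0,-0.03,0],[-0.34,0,-0.02,0],[-0.34,0,0.01,0],[-0.34,0,0.01,0],[-0.34,0,0.04,0],[-0.34,0,0.04,0],[0,0,0,0]]]'; python3 w.py w3
```

```text
t: 7.82
tcp_pos: [0.5746, -0.0305, 0.2106]
tool_rot: [0.991, 0.137, 0.001, -0.001]
force: [-1.7, 6.7, 4.6]
finger_gap: 0.317
gripper_force: 36.0
t 7.825 tcp [ 0.5746 -0.0305  0.2106] yaw 0.2739500979162778 F [-1.7  6.7  4.6] 0.3170177358829005
tcp box [[ 48.   29.  210.6]]
tab px 2526 225 279 220 269
tab box med,3,97 [ 52.4  28.4 226.1] [[44.0, 15.9, 206.3], [56.6, 40.8, 234.9]] tool [ 0.0044  0.0006 -0.0156]
```

View pics/w3.png

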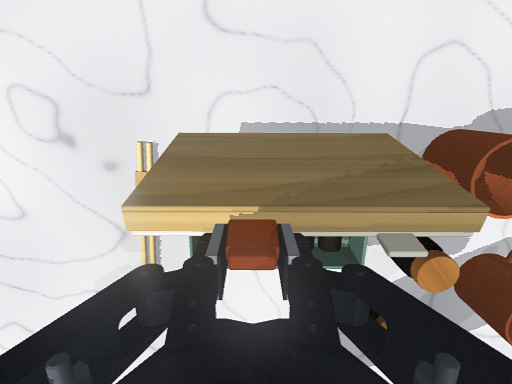

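The tab is still pinched at (252,245), the lid is at about 1.36 rad and the inner lid is nested below. I'll carry on along the arc.

```bash
python3 -m handwheel '[[[-0.34,0,0.07,0],[-0.33,0,0.08,0],[-0.33,0,0.1,0],[-0.32,0,0.12,0],[-0.31,0,0.13,0],[-0.31,0,0.15,0],[-0.3,0,0.16,0],[-0.29,0,0.18,0],[-0.28,0,0.19,0],[-0.27,0,0.21,0],[-0.26,0,0.22,0],[-0.25,0,0.23,0],[-0.24,0,0.24,0],[0,0,0,0]]]'
python3 - <<'E'
from h import *
s=sense();B=s["tcp_pos"]-np.array([.5364,-.0716,0]);c,q=np.cos(.278),np.sin(.278)
x=(B[0]*c+B[1]*q)*1000;z=B[2]*1000+19;print(x,-B[0]*q*1000+B[1]*c*1000,z,"th",np.arctan2(z-58,76-x)-.047,"r",np.hypot(z-58,76-x))
E
```

```text
t: 9.62
tcp_pos: [0.48, -0.0568, 0.1571]
tool_rot: [0.991, 0.137, -0.002, -0.002]
force: [-3.4, 5.8, 2.6]
finger_gap: 0.317
gripper_force: 36.6
-50.18826403817385 29.721390309602675 176.07399381887407 th 0.7051908743513314 r 172.81477366622158
```

```bash
cat > th.py <<'E'
from h import *
s=sense();B=s["tcp_pos"]-np.array([.5364,-.0716,0]);c,q=np.cos(.278),np.sin(.278)
x=(B[0]*c+B[1]*q)*1000;z=B[2]*1000+19;print(x,z,"th",np.arctan2(z-58,76-x)-.047,"r",np.hypot(z-58,76-x))
E
python3 -m handwheel '[[[-0.23,0,0.25,0],[-0.22,0,0.26,0],[-0.21,0,0.26,0],[-0.2,0,0.27,0],[-0.19,0,0.28,0],[-0.17,0,0.29,0],[-0.16,0,0.3,0],[-0.15,0,0.3,0],[-0.13,0,0.31,0],[-0.12,0,0.32,0],[-0.1,0,0.32,0],[0,0,0,0]]]'; python3 th.py
```

```text
t: 11.12
tcp_pos: [0.4378, -0.0689, 0.0781]
tool_rot: [0.991, 0.136, 0.0, -0.001]
force: [5.2, 14.9, -2.0]
finger_gap: 0.317
gripper_force: 34.7
-94.06865361595473 97.1126117483337 th 0.17905063694679557 r 174.50829017705573
```

```bash
python3 -m handwheel '[[[-0.03,0,0.2,0],[-0.02,0,0.2,0],[-0.02,0,0.2,0],[0,0,0.2,0],[0,0,0.15,0],[0,0,0.15,0],[0,0,0.1,0],[0,0,0,0]]]'; python3 th.py;  python3 w.py w4
```

```text
t: 12.12
tcp_pos: [0.4335, -0.0698, 0.0497]
tool_rot: [0.991, 0.137, -0.002, -0.001]
force: [-3.2, 8.4, 15.6]
finger_gap: 0.317
gripper_force: 35.5
-98.41142911028189 68.66924519003015 th 0.014096721242322086 r 174.73745848333684
t 12.125 tcp [ 0.4335 -0.0698  0.0497] yaw 0.27542915972815535 F [-3.2  8.4 15.6] 0.31655108528013803
tcp box [[-98.4  29.9  49.7]]
tab px 3079 223 280 208 264
tab box med,3,97 [-86.1  29.3  69.6] [[-101.1, 16.8, 68.4], [-73.3, 41.9, 70.7]] tool [ 0.0123  0.0006 -0.02  ]
```

```bash
python3 -m handwheel '[[[0,0,0.1,0],[0,0,0.06,0],[0,0,0,0],[0,0,0,0]]]'; python3 th.py
python3 - <<'E'
from h import *
c,q=np.cos(.278),np.sin(.278)
for n in("scene","top"):
    im,d=snapshot(n);W=world(n,d);B=W-np.array([.5364,-.0716,0]);x=B[...,0]*c+B[...,1]*q;y=-B[...,0]*q+B[...,1]*c
    hs=cv2.cvtColor(im,cv2.COLOR_RGB2HSV)
    m=(abs(x)<60)&(abs(y)<95)&(W[...,2]>.06)&(W[...,2]<.1)&(hs[...,0]>10)&(hs[...,0]<26)&(hs[...,1]>60)
    A=np.c_[x[m],y[m],np.ones(m.sum())];f,*_=np.linalg.lstsq(A,W[...,2][m],rcond=None);print(n,m.sum(),"slope x",f[0],"y",f[1],"z0",f[2])
    if n=="scene":cv2.imwrite("pics/s1.png",cv2.resize(im[110:290,150:350],(800,600) if 0 else (640,576),interpolation=2)[...,::-1])
E
```

```text
t: 12.68
tcp_pos: [0.4336, -0.0699, 0.0486]
tool_rot: [0.991, 0.137, -0.001, -0.0]
force: [-8.9, 7.9, 47.9]
finger_gap: 0.31
gripper_force: 38.0
-98.37980540637544 67.57540762471018 th 0.007856128090354866 r 174.64250617975205
scene 5991 slope x -0.004419664744723785 y 0.013115800761186042 z0 0.0767159589067132
top 6405 slope x -0.002664171337838187 y 0.008077400621338576 z0 0.07746925978901151
```

View pics/s1.png

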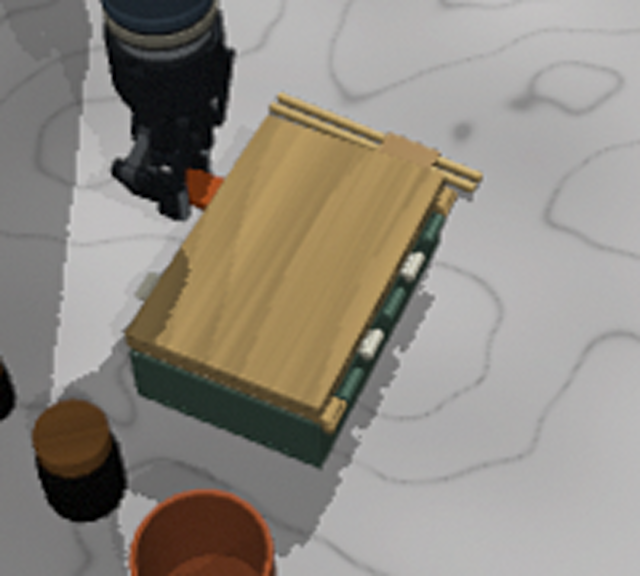

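Both lids are shut: the top is level at z = 77 mm and the press force is 48 N. I'll raise the outer lid alone along the arc.

```bash
python3 -m handwheel '[[[0,0,-0.15,0],[0,0,-0.1,0],[0.01,0,-0.33,0],[0.03,0,-0.33,0],[0.05,0,-0.33,0],[0.07,0,-0.33,0],[0.09,0,-0.33,0],[0.1,0,-0.32,0],[0.12,0,-0.32,0],[0.13,0,-0.31,0],[0.15,0,-0.3,0],[0,0,0,0],[0,0,0,0]]]'; python3 th.py
python3 - <<'E'
from h import *
im,d=snapshot("scene");cv2.imwrite("pics/s2.png",cv2.resize(im[110:290,150:350],(640,576))[...,::-1])
E
```

```text
t: 14.4
tcp_pos: [0.4524, -0.0646, 0.1228]
tool_rot: [0.991, 0.137, -0.001, -0.002]
force: [1.4, 7.1, -3.7]
finger_gap: 0.312
gripper_force: 34.7
-78.85385032482196 141.8258611539442 th 0.4491565599705826 r 176.08659789609968
```

View pics/s2.png

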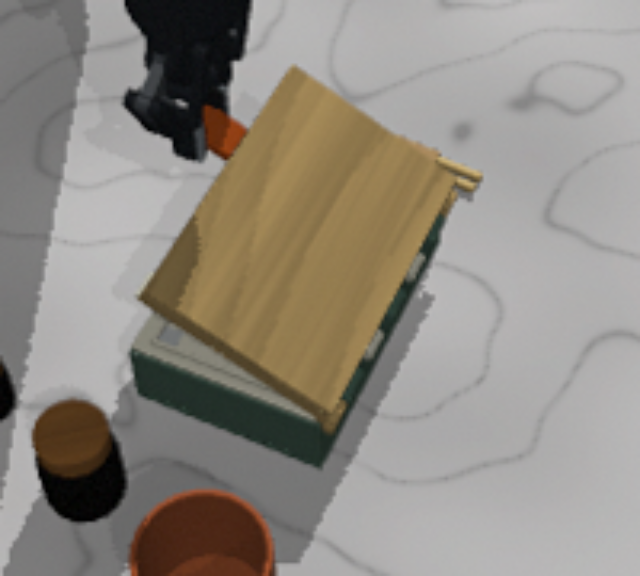

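The outer lid is up at about 0.45 rad and still pinched, with the inner lid flat on the box. I'll continue to about 1.05 rad.

```bash
python3 -m handwheel '[[[0.17,0,-0.29,0],[0.19,0,-0.29,0],[0.2,0,-0.27,0],[0.21,0,-0.27,0],[0.22,0,-0.26,0],[0.24,0,-0.25,0],[0.25,0,-0.23,0],[0.26,0,-0.22,0],[0.27,0,-0.21,0],[0.28,0,-0.2,0],[0.29,0,-0.18,0],[0.29,0,-0.17,0],[0,0,0,0],[0,0,0,0],[0,0,0,0],[0,0,0,0]]]'; python3 th.py
python3 - <<'E'
from h import *
im,d=snapshot("scene");cv2.imwrite("pics/s3.png",im[...,::-1])
E
```

```text
t: 16.45
tcp_pos: [0.5205, -0.0455, 0.1935]
tool_rot: [0.991, 0.137, -0.003, -0.002]
force: [-1.9, 4.6, -1.8]
finger_gap: 0.314
gripper_force: 41.4
-8.157775812637855 212.45542742350622 th 1.0249019872733565 r 175.89488420732482
```

View pics/s3.png

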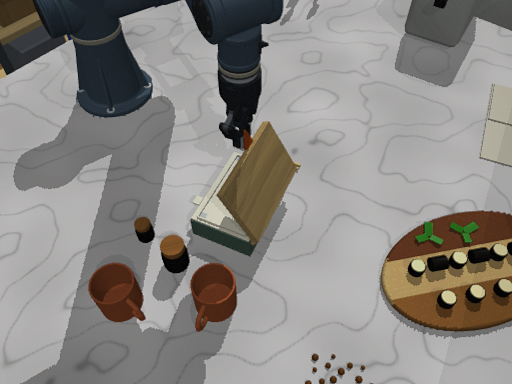

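The outer lid is held at about 1.02 rad, with its tab near (247,140). The inner lid is flat on the box, and the mugs (214,293) and jar (174,254) haven't moved. Handing in.

```bash
python3 -c "from station import sign_off; print(sign_off())"
```

```text
the job is handed in; nothing more can be done
None
```

The job is handed in (no verdict shown): both lids were brought down shut together, and the outer lid was then raised alone and is held by its tab at about 1.02 rad (59°), with the inner lid shut and no sign of the mug, jar or chopsticks having moved.

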